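Turn a stamped cover over on the turn-over chute

ROBOT

A 6-joint arm with a two-finger parallel gripper is mounted at the origin on a cart in front of the work surface, level with it; the furniture and walls round the work are solid. World frame = base frame: x ahead of the robot, y to its left, z up, the work surface at z = 0. Lengths are in mm, angles in rad, forces in N, time in s.
With the tool pointing down it reaches from about 275 to 1000 mm from the base axis. Payload 8.4 kg.
Tool frame: the origin (TCP) lies midway between the tips of the shut fingers; the grasp point (between the pads) lies grip_depth behind it (grip_depth is the distance from the TCP to the grasp point, in mm); z points along the fingers, y is the line along which they close (so a half turn about z gives the same grasp; the last joint's range is limited). The gripper opens to 85 mm and grips with 20 to 120 N. Pads are 22 mm wide; open, the fingers measure 114 mm over their backs; the gripper's body (76 mm by 85 mm) begins 54 mm behind the grasp point. The pads swing forward as they close: fully open they stand 13 mm farther back than shut.
Start: joints at [-1.282, 0.353, 1.633, -0, 1.155, -0.002], TCP at [179.198, -598.762, 231.281] pointing down, gripper open.
Joint ranges: [-2.63, 2.63], [-0.92, 2.1], [0.06, 2.66], [-1.3, 4.44], [0, 2.69], [-3.02, 3.02]. Speed limits (rad/s): [2.22, 2.22, 2.79, 3.14, 3.14, 3.14].

INTERFACE

Orientations are given as [roll, pitch, yaw] about the fixed x, y, z axes, in that order (R = Rz(yaw) Ry(pitch) Rx(roll)).
In Python, from rig import * gives the robot as it stands.
- The arm moves only by the shell command python3 -m creep 'ROWS' [FORCE]. ROWS is JSON, a list of rows, each an object of numbers: "x", "y", "z": the shift along the tool's x, y, z in mm; "rx", "ry", "rz": the turn, a rotation vector about the tool's x, y, z in rad; "hand": the finger opening in mm, from 0 to 85.4. A call has 1 to 20 rows; each row shifts and turns the commanded pose from where the row before left it, along the tool's axes as they then stand; what a row does not reach is not made up. A row lasts 1/8 s, in which the tool goes at most 62.5 mm and 10.7 degrees, less where a joint would pass 70% of its speed; a pose out of reach is approached as far as the arm can. A call with a gripper value outside its range is refused whole. The fingers move at their own pace and stop on an object; FORCE is the grip in N (left out, the last holds). Time passes only in rows, so rows that do not move let the fingers close. It gives the time, the measured TCP pose, the force, the opening and the grip force at its end, in the units of the state.
- sense(): the state, without advancing time (a new reading comes with each control period).
- grab_frame(name): name is "scene" or "top" or "wrist"; returns the picture (400x640x3 uint8, red, green, blue); there is no depth.
- get_calibration(name): a dict with "K" (3x3 intrinsics, pixels), "k1" (the pictures are not rectified: a ray, as slopes to the right and down, at radius r is drawn at 1 + k1 r^2 times it, then the intrinsics apply), "R" (3x3) and "t" (3): a world point X has camera coordinates R X + t. Camera axes: x right, y down, z forward; pixel columns grow to the right and rows downward; lengths in mm; the calibration is good to about 2 mm. A picture is of the moment at which its call begins: read the wrist's pose just before it. get_calibration takes no time and is no camera call; for the wrist camera it gives the pose at the moment of the call.
- sign_off(): hands the job in; it is judged then, once.
The state is a dict: "clock": time; "qpos": joint angles; "qvel": joint speeds; "joint_efforts": joint torques, N m; "eef_pos": TCP position; "tcp_rot": TCP orientation; "contact_force": force on the tool from outside, world axes, zero at the start; "wrist_torque": the same for the moment, N m; "opening": opening from 0.0 (shut) to 1.0 (fully open); "grasp_force": force on a finger pad.
Only numpy, scipy, OpenCV 4.12 (cv2) and the standard library are available. Lean on these libraries where they do the work, as an engineer would, in place of code of your own. Each camera call takes 0.05 s, during which the arm holds its last target. There are 200 camera calls.

TASK

The small pressed-steel box cover lies hollow side up and has to lie hollow side down. Set it flat, hollow side up, in the middle of the top shelf of the sheet-metal turn-over chute, its long side square to the lip, then push it slowly over the lip, so that it tips down the curved slick ramp, turns over and slides back underneath the shelf. It must end lying flat in the catch tray at the chute's foot, hollow side down; do not disturb the copper plate or the screwdriver-bit box.

Things in the scene. Friction and masses are not known exactly. Their poses are not given: they have to be found in the camera images.
- cover: pressed-steel box cover: a plain grey shallow pan 66 mm long (its x) by 44 mm wide (its y) by 13 mm high, 3 mm walls on all four sides, floor 3.5 mm, about 60 g, loose on the bench hollow side up. Origin in the middle of the outside of its flat face; z points from there to the open side (up at the start, down when turned over). Ends alike.
- shelf_lip (a point): middle of the front lip of the turn-over chute's bare slick top shelf, on its upper face 147 mm above the bench (fixed). x: level, the way a part is pushed off; y along the lip; z up. Shelf: x -90 to 0, y -51 to 51 mm, no rims. A part lying lengthwise along x tips by itself once its middle is a few mm past the lip and turns over, if pushed slowly (to 0.1 m/s), centred to 9 mm, straight to 10 deg
- tray (a point): middle of the floor of the open catch tray at the chute's foot, 6 mm above the bench; axes as shelf_lip, which lies at x +146, z +141 mm from here. Inside 102 (x) by 90 mm (y), walls 22 mm high. From x +53 mm the slick white ramp rises at 34 degrees under the shelf, curves up steeply in front of the lip and ends 74 mm beyond it, 8 mm below shelf height, between side cheeks 10 mm below it
- copper_plate: bystander: flat copper-coloured plate 40x68x4 mm, loose on the bench; origin in the middle of its underside
- bit_box: bystander: flat orange box of black screwdriver bits, 50x90x20 mm, loose on the bench; origin in the middle of its underside

How it is judged:
By the outcome, as a careful person would: the job done as asked, in the order asked, and still so for the second after the job is handed in, with the robot touching nothing.
It also fails if it takes over 48 s, if anything falls off the work surface, if the arm or the gripper's body presses on something with over 40 N, if the wrist force passes 120 N, or if a joint passes its speed limit or range.

## Working session

There is one attempt and no reset: what is moved stays moved. The work goes in short steps, Python scripts to look and compute and a shell command to move; the robot and the scene stay as the last step left them, time stands still between calls to the robot, and variables do not carry over. Pictures are saved under pics/ and viewed, at most 13 in all, crops included, and the job is handed in when it is done.

```bash
ls; mkdir -p pics; python3 - <<'E'
from rig import *
import cv2,numpy as np
s=sense();print(s)
for n in("scene","top"):
    im=grab_frame(n);cv2.imwrite(f"pics/{n}0.png",im[:,:,::-1])
for n in("scene","top","wrist"):
    c=get_calibration(n);R=np.array(c["R"]);print(n,np.round(c["K"],1).tolist(),c["k1"],np.round(R,3).tolist(),(-R.T@np.array(c["t"])).round(1))
E
```

```text
pics
{'clock': 0.0, 'qpos': array([-1.28238804e+00,  3.53700569e-01,  1.63415209e+00, -8.14820728e-06,
        1.15520302e+00, -2.41352856e-03]), 'qvel': array([ 7.70105133e-05, -1.68875464e-03,  3.99692177e-04,  7.72173490e-04,
        5.29164983e-04, -3.37748561e-04]), 'joint_efforts': array([-5.12947952e-05, -6.05254269e+01, -3.42056787e+01,  1.66994428e-04,
        9.39206657e-03,  4.90686693e-05]), 'eef_pos': array([ 179.06199448, -598.28752964,  230.52126716]), 'tcp_rot': array([-3.14012962e+00,  3.91873865e-06,  2.90825115e-01]), 'contact_force': array([0.71058974, 0.74262674, 0.2763321 ]), 'wrist_torque': array([-0.04822329,  0.01546464,  0.00126398]), 'grasp_force': 0.0, 'opening': 1.001046322597533}
scene [[387.7, 0.0, 320.5], [0.0, 387.7, 202.5], [0.0, 0.0, 1.0]] -0.04322886479298194 [[0.703, -0.711, -0.014], [-0.557, -0.539, -0.632], [0.442, 0.452, -0.775]] [ 198.  -420.2  766. ]
top [[422.0, 0.0, 315.2], [0.0, 422.0, 206.5], [0.0, 0.0, 1.0]] 0.01774028892906056 [[0.025, -1.0, -0.01], [-0.985, -0.023, -0.172], [0.172, 0.014, -0.985]] [ 400.4  -45.4 1147.3]
wrist [[286.4, 0.0, 321.5], [0.0, 286.4, 201.0], [0.0, 0.0, 1.0]] -0.04537448071076382 [[0.287, -0.958, -0.0], [-0.921, -0.276, 0.276], [-0.265, -0.079, -0.961]] [ 247.3 -579.2  373. ]
```

View pics/scene0.png

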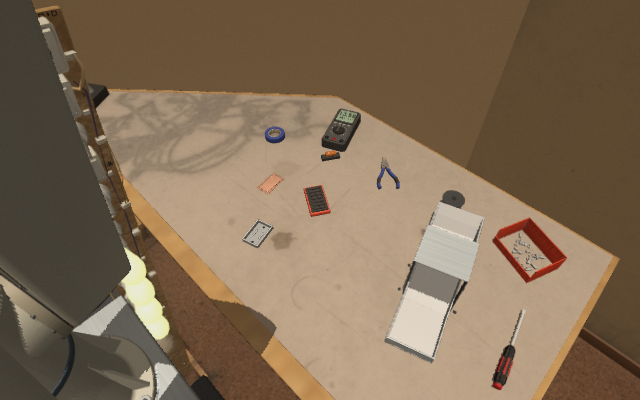

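View pics/top0.png

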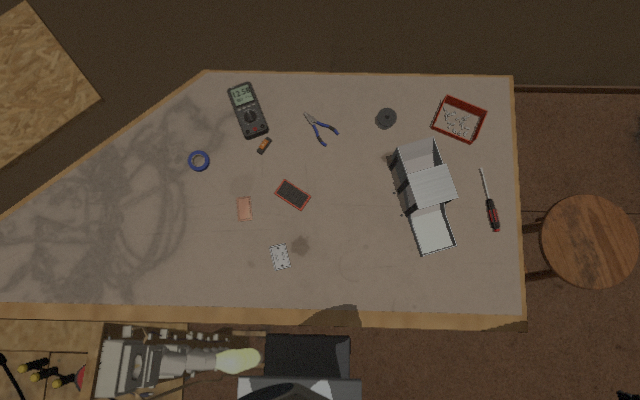

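```bash
python3 - <<'E'
import cv2,numpy as np
t=cv2.imread("pics/top0.png");s=cv2.imread("pics/scene0.png")
a=cv2.resize(t[130:265,380:470],None,fx=4.3,fy=4.3,interpolation=cv2.INTER_CUBIC)
b=cv2.resize(s[195:365,380:490],None,fx=3.5,fy=3.5,interpolation=cv2.INTER_CUBIC)
o=np.zeros((600,800,3),np.uint8);o[:a.shape[0],:a.shape[1]]=a;o[:b.shape[0],400:400+b.shape[1]]=b[:600]
cv2.imwrite("pics/c1.png",o)
E
```

```text
(no output)
```

View pics/c1.png

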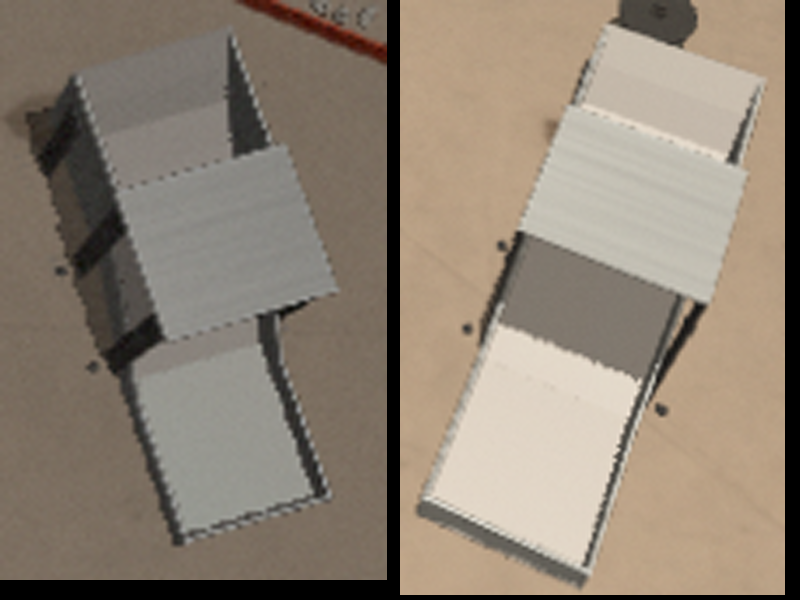

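```bash
cat >h.py <<'E'
from rig import *
import cv2,numpy as np
def ray(c,p):
    K=np.array(c["K"]);R=np.array(c["R"]);t=np.array(c["t"])
    d=(np.array(p,float)-K[:2,2])/[K[0,0],K[1,1]]
    u=d.copy()
    for _ in range(8): u=d/(1+c["k1"]*(u@u))
    return -R.T@t, R.T@np.r_[u,1]
def plane(c,p,z):
    o,d=ray(c,p);return o+d*(z-o[2])/d[2]
def rect(im,c,mask,z):
    n,l,st,ce=cv2.connectedComponentsWithStats(mask)
    k=1+np.argmax(st[1:,4]);cn=max(cv2.findContours((l==k).astype(np.uint8),0,1)[0],key=len)[:,0]
    w=np.array([plane(c,q,z)[:2] for q in cn],np.float32)
    return cv2.minAreaRect(w),st[k]
E
python3 - <<'E'
from h import *
t=[(120,188),(288,147),(337,291),(163,338)];s=[(168,105),(345,172),(307,302),(120,230)]
for n,P,k,o in(("top",t,4.3,(380,130)),("scene",s,3.5,(380,195))):
    c=get_calibration(n);W=np.array([plane(c,np.array(p)/k+o-0.4,147) for p in P])[:,:2]
    lip=(W[0]+W[1])/2;b=(W[2]+W[3])/2;d=lip-b
    print(n,W.round(1).tolist(),"lip",lip,"ang",np.arctan2(d[1],d[0]),np.arctan2(*(W[1]-W[0])*[-1,1])if 0 else np.arctan2((W[0]-W[1])[1],(W[0]-W[1])[0])-np.pi/2,np.linalg.norm(d),np.linalg.norm(W[0]-W[1]))
for n,box in(("top",(265,240,300,275)),("scene",(235,212,280,255))):
    im=cv2.imread(f"pics/{n}0.png");c=get_calibration(n)
    x0,y0,x1,y1=box;sub=cv2.cvtColor(im,cv2.COLOR_BGR2HSV)
    print(n,np.median(sub[y0:y1,x0:x1].reshape(-1,3),0))
    m=np.zeros(im.shape[:2],np.uint8);q=sub[y0:y1,x0:x1];m[y0:y1,x0:x1]=(q[...,1]<35)*255
    m=cv2.morphologyEx(m,cv2.MORPH_CLOSE,np.ones((5,5)))
    print(rect(im,c,m,13 if n=="scene" else 10))
    cv2.imwrite(f"pics/m_{n}.png",m)
i=cv2.imread("pics/top0.png")[235:280,260:305];j=cv2.imread("pics/scene0.png")[210:255,235:280]
a=[cv2.resize(k,(390,390),interpolation=2) for k in(i,j)]
cv2.imwrite("pics/c2.png",np.hstack(a))
E
```

```text
top [[661.7, -253.4], [687.7, -348.4], [605.1, -373.3], [576.2, -276.1]] lip [ 674.72106344 -300.89472478] ang 0.2761258400851972 0.2664276647882573 87.3942053051215 98.54625211208577
scene [[657.5, -249.8], [687.2, -345.0], [604.4, -371.8], [572.8, -278.5]] lip [ 672.3503889  -297.36334518] ang 0.3206279905528082 0.3017029051166107 88.24988314346702 99.70339468404399
top [ 16.  56. 122.]
(((460.72821044921875, 64.11028289794922), (65.91732025146484, 44.653438568115234), 16.149761199951172), array([269, 243,  22,  28, 414], dtype=int32))
scene [ 16.  72. 183.]
(((458.384521484375, 62.473777770996094), (65.63423919677734, 44.770835876464844), 15.438761711120605), array([243, 220,  30,  26, 413], dtype=int32))
```

View pics/c2.png

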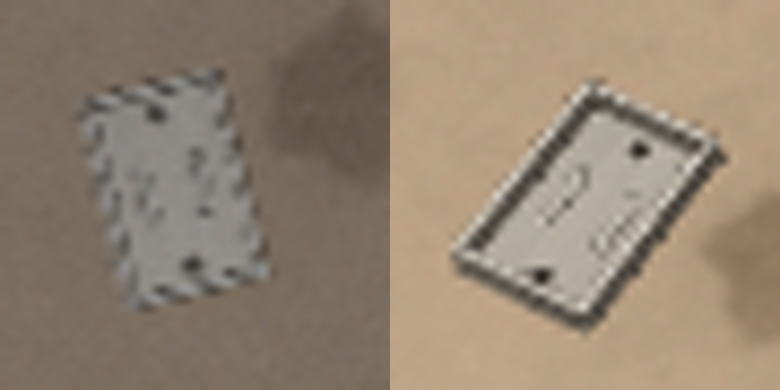

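```bash
python3 -m creep '[{"x":32.7,"y":-39.5,"z":0},{"x":32.7,"y":-39.5},{"x":32.7,"y":-39.5},{"x":32.7,"y":-39.5},{"x":32.7,"y":-39.5},{"x":32.7,"y":-39.5},{"x":32.7,"y":-39.5},{"x":32.7,"y":-39.5},{"x":32.7,"y":-39.5},{"x":32.7,"y":-39.5,"z":20},{"x":32.7,"y":-39.5,"z":20},{"x":32.7,"y":-39.5,"z":20},{"x":32.7,"y":-39.5,"z":20},{"x":32.7,"y":-39.5,"z":20},{},{}]'
python3 - <<'E'
from h import *
import rig
print([n for n in dir(rig) if not n.startswith('_')], getattr(rig,'grip_depth',None))
s=sense();c=get_calibration("wrist");im=grab_frame("wrist")[:,:,::-1];cv2.imwrite("pics/w1.png",im)
print(s["clock"],s["eef_pos"],s["tcp_rot"])
h=cv2.cvtColor(im,cv2.COLOR_BGR2HSV);m=((h[...,1]<35)&(h[...,2]>60)).astype(np.uint8)*255
m=cv2.morphologyEx(m,cv2.MORPH_CLOSE,np.ones((7,7)))
print(rect(im,c,m,13))
E
```

```text
['MotionError', 'get_calibration', 'grab_frame', 'grip_depth', 'sense', 'sign_off'] 18.700000000000003
0.1 [ 179.10246569 -598.35647988  230.63948801] [-3.14038373e+00 -4.94526387e-05  2.90780910e-01]
(((43.60856628417969, -311.87152099609375), (274.3684387207031, 362.9532165527344), 88.5072250366211), array([    0,    82,   214,   209, 25330], dtype=int32))schema error: expected keys x, y, z, rx, ry, rz, hand
```

View pics/w1.png

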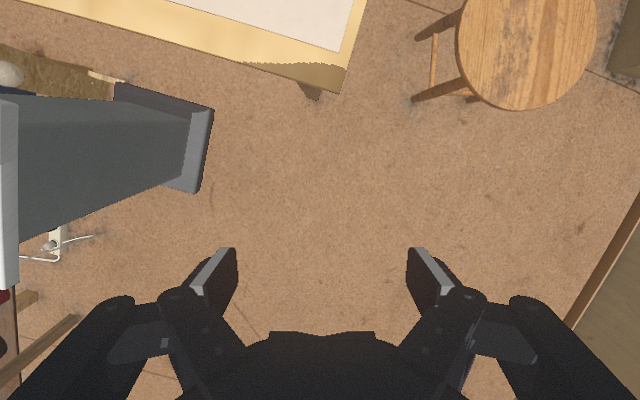

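The arm did not move, because every row needs all the keys. The picture shows only the floor and the open fingers (about (220,270) and (425,270)).

```bash
python3 -m creep '[{"x":32.7,"y":-39.5,"z":0,"rx":0,"ry":0,"rz":0,"hand":85},{"x":32.7,"y":-39.5,"z":0,"rx":0,"ry":0,"rz":0,"hand":85},{"x":32.7,"y":-39.5,"z":0,"rx":0,"ry":0,"rz":0,"hand":85},{"x":32.7,"y":-39.5,"z":0,"rx":0,"ry":0,"rz":0,"hand":85},{"x":32.7,"y":-39.5,"z":0,"rx":0,"ry":0,"rz":0,"hand":85},{"x":32.7,"y":-39.5,"z":0,"rx":0,"ry":0,"rz":0,"hand":85},{"x":32.7,"y":-39.5,"z":0,"rx":0,"ry":0,"rz":0,"hand":85},{"x":32.7,"y":-39.5,"z":0,"rx":0,"ry":0,"rz":0,"hand":85},{"x":32.7,"y":-39.5,"z":0,"rx":0,"ry":0,"rz":0,"hand":85},{"x":32.7,"y":-39.5,"z":20,"rx":0,"ry":0,"rz":0,"hand":85},{"x":32.7,"y":-39.5,"z":20,"rx":0,"ry":0,"rz":0,"hand":85},{"x":32.7,"y":-39.5,"z":20,"rx":0,"ry":0,"rz":0,"hand":85},{"x":32.7,"y":-39.5,"z":20,"rx":0,"ry":0,"rz":0,"hand":85},{"x":32.7,"y":-39.5,"z":20,"rx":0,"ry":0,"rz":0,"hand":85},{"x":0,"y":0,"z":0,"rx":0,"ry":0,"rz":0,"hand":85},{"x":0,"y":0,"z":0,"rx":0,"ry":0,"rz":0,"hand":85}]'
cat > w.py <<'E'
from h import *
import sys
s=sense();c=get_calibration("wrist");im=grab_frame("wrist")[:,:,::-1];cv2.imwrite(f"pics/{sys.argv[1]}.png",im)
print(s["clock"],s["eef_pos"],s["tcp_rot"])
h=cv2.cvtColor(im,cv2.COLOR_BGR2HSV);m=((h[...,1]<35)&(h[...,2]>60)).astype(np.uint8)*255
m[240:]=0
m=cv2.morphologyEx(m,cv2.MORPH_CLOSE,np.ones((7,7)))
print(rect(im,c,m,13))
E
python3 w.py w2
```

```text
clock: 2.15
eef_pos: [458.7, 62.1, 131.1]
tcp_rot: [3.142, 0.001, 0.292]
contact_force: [0.3, 0.4, -0.1]
opening: 0.994
grasp_force: 0.0
2.15 [458.67520361  62.11034858 131.10938238] [3.14154567e+00 1.18547382e-03 2.91875530e-01]
(((461.7373046875, 62.25664520263672), (67.04949188232422, 44.133323669433594), 16.499967575073242), array([ 297,  158,   49,   70, 3227], dtype=int32))
```

View pics/w2.png

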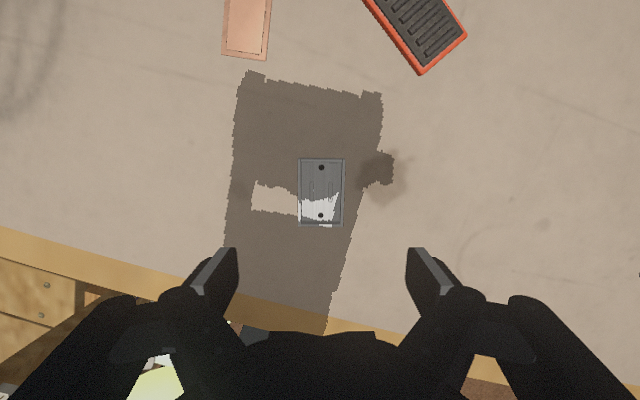

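The cover sits at about (321,192) between the fingers, with the bystanders clear above it. The fix agrees with the other views.

```bash
python3 -m creep '[{"x":2,"y":0,"z":40,"rx":0,"ry":0,"rz":0.005,"hand":85},{"x":0,"y":0,"z":40,"rx":0,"ry":0,"rz":0,"hand":80},{"x":0,"y":0,"z":30,"rx":0,"ry":0,"rz":0,"hand":75},{"x":0,"y":0,"z":12,"rx":0,"ry":0,"rz":0,"hand":70},{"x":0,"y":0,"z":7,"rx":0,"ry":0,"rz":0,"hand":65},{"x":0,"y":0,"z":0,"rx":0,"ry":0,"rz":0,"hand":60},{"x":0,"y":0,"z":0,"rx":0,"ry":0,"rz":0,"hand":50},{"x":0,"y":0,"z":0,"rx":0,"ry":0,"rz":0,"hand":36},{"x":0,"y":0,"z":0,"rx":0,"ry":0,"rz":0,"hand":36},{"x":0,"y":0,"z":0,"rx":0,"ry":0,"rz":0,"hand":36},{"x":0,"y":0,"z":0,"rx":0,"ry":0,"rz":0,"hand":36},{"x":0,"y":0,"z":0,"rx":0,"ry":0,"rz":0,"hand":36}]' 30
```

```text
clock: 3.7
eef_pos: [461.8, 62.9, 3.3]
tcp_rot: [3.141, -0.001, 0.286]
contact_force: [-1.2, -1.3, 7.0]
opening: 0.504
grasp_force: 29.8
```

```bash
python3 -m creep '[{"x":0,"y":0,"z":-10,"rx":0,"ry":0,"rz":0,"hand":36},{"x":0,"y":0,"z":-40,"rx":0,"ry":0,"rz":0,"hand":36},{"x":0,"y":0,"z":-50,"rx":0,"ry":0,"rz":0,"hand":36},{"x":0,"y":0,"z":-50,"rx":0,"ry":0,"rz":0,"hand":36},{"x":-2,"y":20,"z":-50,"rx":0,"ry":0,"rz":0,"hand":36},{"x":-4.4,"y":40,"z":-30,"rx":0,"ry":0,"rz":0,"hand":36},{"x":-4.4,"y":40,"z":0,"rx":0,"ry":0,"rz":0,"hand":36},{"x":-4.4,"y":40,"z":0,"rx":0,"ry":0,"rz":0,"hand":36},{"x":-4.4,"y":40,"z":0,"rx":0,"ry":0,"rz":0,"hand":36},{"x":-4.4,"y":40,"z":0,"rx":0,"ry":0,"rz":0,"hand":36},{"x":-4.4,"y":40,"z":0,"rx":0,"ry":0,"rz":0,"hand":36},{"x":-4.4,"y":40,"z":0,"rx":0,"ry":0,"rz":0,"hand":36},{"x":-4.4,"y":40,"z":0,"rx":0,"ry":0,"rz":0,"hand":36},{"x":-4.4,"y":40,"z":0,"rx":0,"ry":0,"rz":0,"hand":36},{"x":-2,"y":28,"z":0,"rx":0,"ry":0,"rz":0,"hand":36},{"x":0,"y":0,"z":0,"rx":0,"ry":0,"rz":0,"hand":36},{"x":0,"y":0,"z":0,"rx":0,"ry":0,"rz":0,"hand":36}]'
python3 w.py w3
```

```text
clock: 5.82
eef_pos: [533.9, -340.1, 232.5]
tcp_rot: [-3.141, 0.0, 0.286]
contact_force: [0.9, 0.5, -0.7]
opening: 0.5
grasp_force: 31.5
5.825 [ 533.91798919 -340.13947785  232.54046735] [-3.14093658e+00  1.26278013e-04  2.85720314e-01]
(((589.3616333007812, -328.22613525390625), (291.7424621582031, 162.34434509277344), 17.808265686035156), array([  250,     0,   143,   240, 27297], dtype=int32))
```

View pics/w3.png

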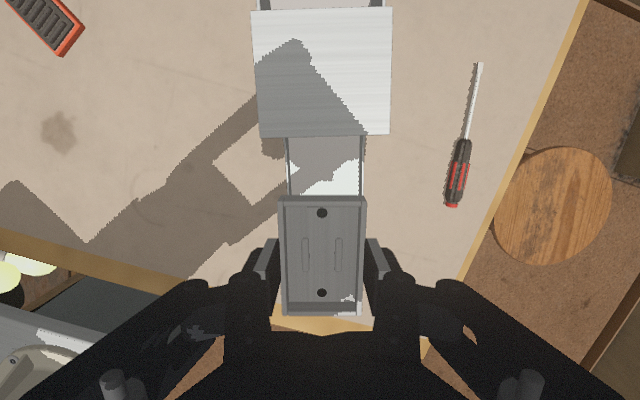

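```bash
python3 - <<'E'
from h import *
c=get_calibration("wrist");s=sense()
P=[(251,11),(392,7),(389.5,134),(259,136)]
W=np.array([plane(c,p,147)[:2] for p in P]);lip=(W[0]+W[1])/2;b=(W[2]+W[3])/2;d=lip-b;e=W[0]-W[1];f=W[3]-W[2]
print(W.round(1).tolist(),lip,b,"ang",np.arctan2(d[1],d[0]),np.arctan2(e[1],e[0])-np.pi/2,np.arctan2(f[1],f[0])-np.pi/2,[np.linalg.norm(v) for v in(d,e,f)])
a=np.arctan2(e[1],e[0])-np.pi/2
C=np.array([plane(c,p,242.2)[:2] for p in [(279,198),(366,198),(366,316),(279,316)]]);cc=C.mean(0)
print(C.round(1).tolist(),cc,[np.linalg.norm(C[0]-C[1]),np.linalg.norm(C[1]-C[2])])
tc=s["eef_pos"][:2];y=s["tcp_rot"][2];X=np.array([np.cos(y),np.sin(y)]);Y=np.array([X[1],-X[0]])
g=(lip+b)/2-cc
print("cover-TCP tool",(cc-tc)@X,(cc-tc)@Y,"go",g@X,g@Y)
E
```

```text
[[659.9, -252.0], [690.6, -347.1], [606.5, -375.2], [576.3, -277.9]] [ 675.21883668 -299.57397278] [ 591.39768237 -326.52966763] ang 0.31114079985057014 0.31235772001144535 0.30162181595983295 [np.float64(88.0488239295399), np.float64(99.97487185563855), np.float64(101.84433059340333)]
[[561.3, -311.8], [573.2, -352.0], [509.4, -374.0], [495.8, -328.0]] [ 534.92464478 -341.45340069] [np.float64(41.887542696345314), np.float64(67.49292264350525)]
cover-TCP tool 0.46102362939450103 1.7445224634858836 go 102.39976276515021 0.5234585722054526
```

The shelf corners are at (251,11), (392,7), (389,134) and (259,136), and the measured size comes out close to 90x102 mm. The cover is held square at (280–366, 198–316).

```bash
python3 -m creep '[{"x":20,"y":0,"z":0,"rx":0,"ry":0,"rz":-0.02,"hand":36},{"x":30,"y":0,"z":0,"rx":0,"ry":0,"rz":0,"hand":36},{"x":30,"y":0,"z":0,"rx":0,"ry":0,"rz":0,"hand":36},{"x":21,"y":0,"z":20,"rx":0,"ry":0,"rz":0,"hand":36},{"x":0,"y":0,"z":30,"rx":0,"ry":0,"rz":0,"hand":36},{"x":0,"y":0,"z":20,"rx":0,"ry":0,"rz":0,"hand":36},{"x":0,"y":0,"z":6,"rx":0,"ry":0,"rz":0,"hand":36},{"x":0,"y":0,"z":3,"rx":0,"ry":0,"rz":0,"hand":36},{"x":0,"y":0,"z":0,"rx":0,"ry":0,"rz":0,"hand":36}]'
```

```text
clock: 7.0
eef_pos: [631.1, -311.1, 154.1]
tcp_rot: [3.141, -0.001, 0.306]
contact_force: [0.1, -0.2, -1.0]
opening: 0.506
grasp_force: 31.4
```

```bash
python3 -m creep '[{"x":0,"y":0.5,"z":1.5,"rx":0,"ry":0,"rz":0,"hand":36},{"x":0,"y":0,"z":1,"rx":0,"ry":0,"rz":0,"hand":36},{"x":0,"y":0,"z":1,"rx":0,"ry":0,"rz":0,"hand":36},{"x":0,"y":0,"z":0,"rx":0,"ry":0,"rz":0,"hand":36}]'
```

```text
clock: 7.5
eef_pos: [631.0, -311.5, 150.4]
tcp_rot: [3.141, -0.0, 0.306]
contact_force: [-1.2, 0.4, 5.1]
opening: 0.503
grasp_force: 31.9
```

```bash
python3 -m creep '[{"x":0,"y":0,"z":0,"rx":0,"ry":0,"rz":0,"hand":46},{"x":0,"y":0,"z":0,"rx":0,"ry":0,"rz":0,"hand":52},{"x":0,"y":0,"z":0,"rx":0,"ry":0,"rz":0,"hand":60},{"x":0,"y":0,"z":0,"rx":0,"ry":0,"rz":0,"hand":66},{"x":0,"y":0,"z":-6,"rx":0,"ry":0,"rz":0,"hand":66},{"x":0,"y":0,"z":-25,"rx":0,"ry":0,"rz":0,"hand":66},{"x":-20,"y":0,"z":-40,"rx":0,"ry":0,"rz":0,"hand":66},{"x":-40,"y":0,"z":-10,"rx":0,"ry":0,"rz":0,"hand":30},{"x":-20,"y":0,"z":0,"rx":0,"ry":0,"rz":0,"hand":0},{"x":0,"y":0,"z":0,"rx":0,"ry":0,"rz":0,"hand":0},{"x":0,"y":0,"z":0,"rx":0,"ry":0,"rz":0,"hand":0}]'
python3 w.py w4
```

```text
clock: 8.88
eef_pos: [555.1, -335.2, 230.2]
tcp_rot: [-3.141, -0.0, 0.306]
contact_force: [0.5, 0.6, 0.3]
opening: -0.002
grasp_force: 0.0
8.875 [ 555.11475336 -335.21257485  230.2289348 ] [-3.14107036e+00 -5.39354605e-05  3.05628591e-01]
(((610.3717041015625, -321.41845703125), (286.7516174316406, 162.55816650390625), 17.88826560974121), array([  252,     0,   142,   240, 27599], dtype=int32))
```

View pics/w4.png

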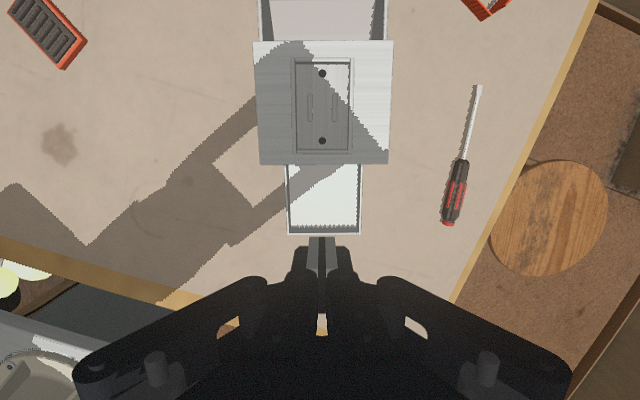

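The cover sits at (293–352, 58–153) on the shelf (corners (254,41), (393,41), (388,163), (260,164)). It is centred and square.

```bash
python3 - <<'E'
from h import *
c=get_calibration("wrist");s=sense()
W=np.array([plane(c,p,147)[:2] for p in [(254,41),(393,41),(388,163.5),(260,164)]])
C=np.array([plane(c,p,160)[:2] for p in [(293.5,58),(352,58),(351,153),(294,153)]])
tc=s["eef_pos"][:2];y=s["tcp_rot"][2];X=np.array([np.cos(y),np.sin(y)]);Y=np.array([X[1],-X[0]])
for n,V in(("shelf",W),("cover",C)): print(n,((V-tc)@np.c_[X,Y]).round(1).tolist(),((V-tc)@np.c_[X,Y]).mean(0))
E
```

```text
shelf [[125.2, -47.1], [125.3, 52.5], [36.8, 54.0], [36.4, -47.5]] [80.95061425  2.97897146]
cover [[111.2, -17.9], [111.2, 22.1], [46.5, 23.0], [46.5, -19.0]] [78.87451621  2.05840018]
```

```bash
python3 -m creep '[{"x":0,"y":0.5,"z":30,"rx":0,"ry":0,"rz":0,"hand":0},{"x":0,"y":0,"z":30,"rx":0,"ry":0,"rz":0,"hand":0},{"x":0,"y":0,"z":16,"rx":0,"ry":0,"rz":0,"hand":0},{"x":10,"y":0,"z":0,"rx":0,"ry":0,"rz":0,"hand":0},{"x":10,"y":0,"z":0,"rx":0,"ry":0,"rz":0,"hand":0},{"x":4,"y":0,"z":0,"rx":0,"ry":0,"rz":0,"hand":0},{"x":0,"y":0,"z":0,"rx":0,"ry":0,"rz":0,"hand":0}]'
```

```text
clock: 9.8
eef_pos: [578.5, -328.6, 155.5]
tcp_rot: [3.141, -0.001, 0.306]
contact_force: [0.4, -0.2, 0.2]
opening: 0.0
grasp_force: 0.0
```

```bash
python3 -m creep '[{"x":0,"y":0,"z":2.5,"rx":0,"ry":0,"rz":0,"hand":0},{"x":5,"y":0,"z":0,"rx":0,"ry":0,"rz":0,"hand":0},{"x":4,"y":0,"z":0,"rx":0,"ry":0,"rz":0,"hand":0},{"x":4,"y":0,"z":0,"rx":0,"ry":0,"rz":0,"hand":0},{"x":4,"y":0,"z":0,"rx":0,"ry":0,"rz":0,"hand":0},{"x":4,"y":0,"z":0,"rx":0,"ry":0,"rz":0,"hand":0},{"x":4,"y":0,"z":0,"rx":0,"ry":0,"rz":0,"hand":0},{"x":4,"y":0,"z":0,"rx":0,"ry":0,"rz":0,"hand":0},{"x":4,"y":0,"z":0,"rx":0,"ry":0,"rz":0,"hand":0},{"x":4,"y":0,"z":0,"rx":0,"ry":0,"rz":0,"hand":0},{"x":0,"y":0,"z":0,"rx":0,"ry":0,"rz":0,"hand":0}]'
python3 w.py w5
```

```text
clock: 11.18
eef_pos: [613.3, -317.4, 152.2]
tcp_rot: [3.142, -0.0, 0.306]
contact_force: [-0.1, -0.1, -0.5]
opening: 0.002
grasp_force: 0.0
11.175 [ 613.28740742 -317.42977624  152.24826876] [ 3.14152201e+00 -1.84262048e-04  3.06034020e-01]
(((671.0277709960938, -301.39434814453125), (224.9204559326172, 194.0028076171875), 17.562084197998047), array([  222,     0,   201,   240, 45209], dtype=int32))
```

View pics/w5.png

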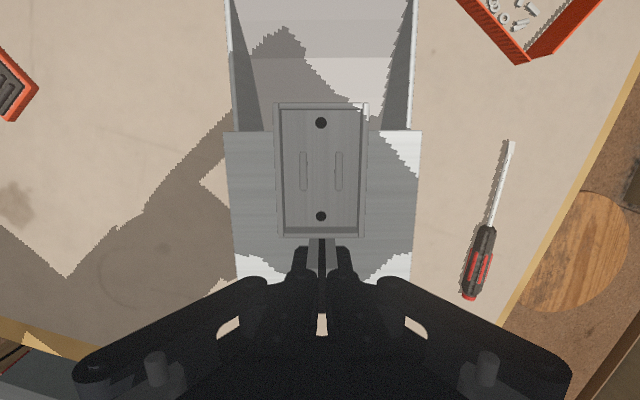

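The cover's front (row 103) is past the lip (row 131), and it is straight and centred against the fingers. About 20 mm remain until its middle reaches the lip.

```bash
python3 -m creep '[{"x":4,"y":0,"z":0,"rx":0,"ry":0,"rz":0,"hand":0},{"x":4,"y":0,"z":0,"rx":0,"ry":0,"rz":0,"hand":0},{"x":4,"y":0,"z":0,"rx":0,"ry":0,"rz":0,"hand":0},{"x":4,"y":0,"z":0,"rx":0,"ry":0,"rz":0,"hand":0},{"x":4,"y":0,"z":0,"rx":0,"ry":0,"rz":0,"hand":0},{"x":4,"y":0,"z":0,"rx":0,"ry":0,"rz":0,"hand":0},{"x":3,"y":0,"z":0,"rx":0,"ry":0,"rz":0,"hand":0},{"x":0,"y":0,"z":0,"rx":0,"ry":0,"rz":0,"hand":0},{"x":0,"y":0,"z":0,"rx":0,"ry":0,"rz":0,"hand":0},{"x":0,"y":0,"z":0,"rx":0,"ry":0,"rz":0,"hand":0}]'
python3 - <<'E'
from h import *
t=grab_frame("wrist")[:,:,::-1];s=grab_frame("scene")[:,:,::-1]
cv2.imwrite("pics/w6.png",np.hstack([t[:300,180:480],cv2.resize(s[195:365,380:490],None,fx=1.76,fy=1.76)[:300].copy()]) if 0 else np.hstack([cv2.resize(t[:300,180:480],(380,380)),cv2.resize(s[190:370,360:510],(317,380))]))
E
```

```text
clock: 12.48
eef_pos: [638.6, -309.4, 152.3]
tcp_rot: [-3.142, 0.0, 0.306]
contact_force: [0.4, 0.8, -0.2]
opening: -0.004
grasp_force: 0.0
```

View pics/w6.png

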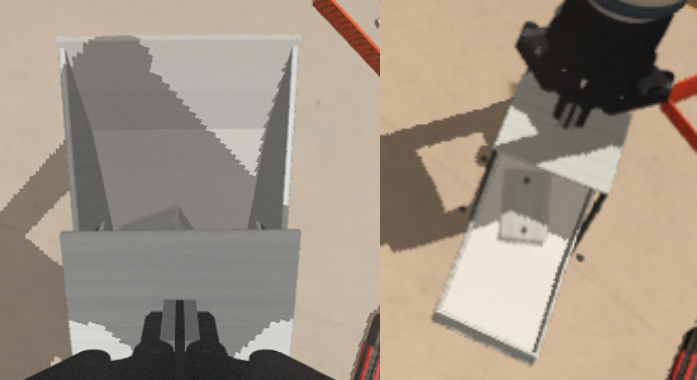

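The cover has tipped: the left crop shows it at (165,215) on the ramp, and the right crop, a moment later, shows it sliding into the tray. I'll raise the arm and check.

```bash
python3 -m creep '[{"x":0,"y":0,"z":-20,"rx":0,"ry":0,"rz":0,"hand":0},{"x":0,"y":0,"z":-30,"rx":0,"ry":0,"rz":0,"hand":0},{"x":-30,"y":0,"z":-40,"rx":0,"ry":0,"rz":0,"hand":0},{"x":-40,"y":0,"z":-20,"rx":0,"ry":0,"rz":0,"hand":0},{"x":-40,"y":0,"z":0,"rx":0,"ry":0,"rz":0,"hand":0},{"x":-40,"y":0,"z":0,"rx":0,"ry":0,"rz":0,"hand":0},{"x":0,"y":0,"z":0,"rx":0,"ry":0,"rz":0,"hand":0},{"x":0,"y":0,"z":0,"rx":0,"ry":0,"rz":0,"hand":0},{"x":0,"y":0,"z":0,"rx":0,"ry":0,"rz":0,"hand":0}]'
python3 - <<'E'
from h import *
t=grab_frame("wrist")[:,:,::-1];s=grab_frame("scene")[:,:,::-1]
a=cv2.resize(s[210:370,370:500],(390,480),interpolation=2)
cv2.imwrite("pics/w7.png",np.hstack([cv2.resize(t[0:300,180:436],(410,480)),a]))
E
```

```text
clock: 13.7
eef_pos: [496.7, -354.4, 262.7]
tcp_rot: [3.141, -0.001, 0.307]
contact_force: [0.0, 0.3, 0.1]
opening: -0.0
grasp_force: 0.0
```

View pics/w7.png

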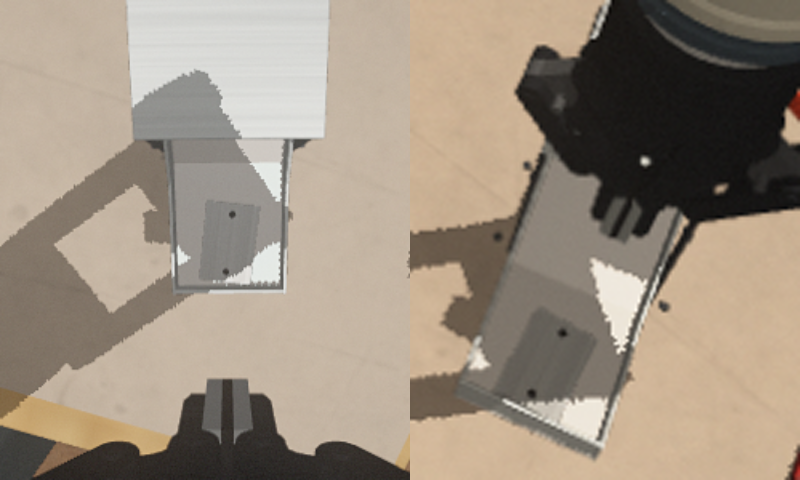

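The cover lies in the tray with its smooth flat face up (no rim showing, two holes visible), clear of the ramp and the tray's end wall. The arm touches nothing.

```bash
python3 -c "
from rig import *
print(sign_off())"
```

```text
the job is handed in; nothing more can be done
None
```

The cover went over the lip, turned over, and in the last pictures lies flat, hollow side down, in the catch tray; the copper plate and bit box were never touched, and I handed the job in at about 14 s.

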